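Draw up the gaping glue frame with its turnbuckle

ROBOT

A 7-joint arm with a two-finger parallel gripper is mounted at the origin on the work surface. World frame = base frame: x ahead of the robot, y to its left, z up, the work surface at z = 0. Lengths are in m, angles in degrees, forces in N, time in s.
With the tool pointing down it reaches from about 0.425 to 0.875 m from the base axis. Payload 4.7 kg.
Tool frame: the origin (TCP) lies at the very end of the fingers, on their centre line; the grasp point (between the pads) lies 19 mm behind it (pinch_z is the distance from the TCP to the grasp point, in m); z points along the fingers, y is the direction in which the jaws open and shut (so a half turn about z gives the same grasp; the last joint's range is limited). The gripper opens to 87 mm and grips with 3 to 60 N. Pads are 19 mm wide; open, the fingers measure 117 mm over their backs; the gripper's body (75 mm by 190 mm) begins 51 mm behind the grasp point.
Start: joints at [68.417, 18.392, -4.016, 83.108, 1.295, 78.541, -3.26], TCP at [0.248, -0.601, 0.223] pointing down, gripper open.
Joint ranges: [-163.93, 163.93], [-17.29, 119.83], [-79.2, 71.16], [3.27, 140.29], [-89.18, 269.18], [5.43, 117.66], [-154.24, 154.24]. Speed limits (degrees/s): [147.25, 147.25, 180, 180, 180, 180, 180].

INTERFACE

Orientations are given as [roll, pitch, yaw] about the fixed x, y, z axes, in that order (R = Rz(yaw) Ry(pitch) Rx(roll)).
In Python, from cell import get_obs, read_camera, camera_params, sign_off, pinch_z gives the robot as it stands.
- The arm moves only by the shell command python3 -m handwheel 'ROWS' [FORCE]. ROWS is JSON, a list of rows, each a list of 5 numbers: the finger opening in m, from 0 to 0.087, then the shift along the tool's x, y, z in m, then the turn about the tool's z in rad. In form: [[jaw, tx, ty, tz, twist], ...]. A call has 1 to 20 rows; each row is the pose to reach, as a shift and turn from the pose commanded when the call began, along the tool's axes at that moment; what a row does not reach only later rows make up. A row lasts 1/10 s, in which the tool goes at most 50 mm and 8.59 degrees, less where a joint would pass 70% of its speed; a pose out of reach is approached as far as the arm can. A call with a gripper value outside its range is refused whole. The fingers move at their own pace and stop on an object; FORCE is the grip in N (left out, the last holds). Time passes only in rows, so rows that repeat a pose let the fingers close. It gives the time, the measured TCP pose, the force and the opening at its end, in the units of the state.
- get_obs(): the state, without advancing time (a new reading comes with each control period).
- read_camera(name): name is "side" or "top" or "wrist"; returns the picture (384x512x3 uint8, blue, green, red); there is no depth.
- camera_params(name): a dict with "camera_matrix" (3x3 intrinsics, pixels), "R" (3x3) and "t" (3): a world point X has camera coordinates R X + t. Camera axes: x right, y down, z forward; pixel columns grow to the right and rows downward; lengths in m; the calibration is good to about 2 mm. A picture is of the moment at which its call begins: read the wrist's pose just before it. camera_params takes no time and is no camera call; for the wrist camera it gives the pose at the moment of the call.
- sign_off(): hands the job in, once; it reports no verdict.
The state is a dict: "time_s": time; "qpos": joint angles; "joint_velocities": joint speeds; "effort": joint torques, N m; "tool_pos": TCP position; "tool_rot": TCP orientation; "force": force on the tool from outside, world axes, zero at the start; "wrist_torque": the same for the moment, N m; "grip_width": finger opening in m.
Only numpy, scipy, OpenCV 4.12 (cv2) and the standard library are available. Lean on these libraries where they do the work, as an engineer would, in place of code of your own. Each camera call takes 0.05 s, during which the arm holds its last target.

TASK

Two small wooden frames are being glued up on the bench, each drawn together by a steel turnbuckle across its middle with a knobbed bar. On one of them both end rails still stand off from the side rails, and its bar still leans to the left as the robot sees it: swing its knobbed bar up and over to the other side, all the way to its stop, so that the turnbuckle pulls both end rails in until the joints are closed, then let go. Leave the turnbuckle of the frame that is already closed as it is.

Things in the scene. Friction and masses are not known exactly. Their poses are not given: they have to be found in the camera images.
- turnbuckle_knob (a point): Centre of the black barrel knob (28 mm thick, 32 mm long, lying parallel to the screw) on the bar of the turnbuckle still to be drawn up. The 10 mm bar stands square out of the middle of the steel body (26 mm thick, 92 mm long), its axis level, 34 mm above the bench. Knob centre 90 mm from that axis. Its axes turn with the bar; x level along the screw axis, z from the screw axis out along the bar to the knob.
- turnbuckle (a joint): Turn of that body about its screw axis, rad, right-handed about x of turnbuckle_knob. 0: slack, bar leaning 43 degrees from upright to the left as the robot sees it, joints open 12 mm; 1.5: at its stop, bar leaning 43 degrees to the right, joints closed. Starts at 0 to 0.3. Turns stiffly (about 3 N at the knob) and stays where left. Fast thread: 12 mm per end rail over 1.5 rad.
- turnbuckle_far_rail (a joint): Inward travel of that frame's far end rail, m: 0 open, 0.012 closed; the near rail moves alike, the opposite way, both driven by the turnbuckle only. The frame is fixed to the bench: board 270 mm along the screw axis by 160 mm, 12 mm thick; wooden rails 20 mm wide, tops 54 mm above the bench; screw axis over the board's middle.
- tight_turnbuckle (a joint): Turn of the like turnbuckle on the other frame, already closed, rad: 0 fully drawn up, negative (to -1.5) slackened. To be left at 0. Same frame, knob and bar; no gaps at its corners, and its bar already leans to the right.

How it is judged (in metres and radians):
At the end, for the whole second after the job is handed in: The open frame's turnbuckle is turned to within 0.2 rad (11 degrees) of its stop and at rest, so its end rails are within about 2 mm of closed; the other turnbuckle has not been slackened by more than 0.15 rad (value of joint turnbuckle above 1.3 rad and value of joint turnbuckle_far_rail above 0.01 m and value of joint tight_turnbuckle above -0.15 rad and velocity of joint turnbuckle between -0.1 and 0.1 rad/s); the robot touches nothing.
It fails at once if the turnbuckle of the closed frame is slackened (value of joint tight_turnbuckle below -0.15 rad).
It also fails if it takes over 32 s, if anything falls off the work surface, if the arm or the gripper's body presses on something with over 40 N, if the wrist force passes 120 N, or if a joint passes its speed limit or range.

## Working session

There is one attempt and no reset: what is moved stays moved. The work goes in short steps, Python scripts to look and compute and a shell command to move; the robot and the scene stay as the last step left them, time stands still between calls to the robot, and variables do not carry over. Pictures are saved under pics/ and viewed, and the job is handed in when it is done.

```bash
mkdir -p pics; ls
python3 - <<'E'
from cell import *
import cv2
o=get_obs()
print(o['time_s'],o['tool_pos'],o['tool_rot'],o['force'],o['grip_width'],pinch_z)
for n in ['top','side','wrist']:
    cv2.imwrite(f'pics/{n}0.png',read_camera(n)); p=camera_params(n); print(n,p)
E
```

```text
pics
0.0 [ 0.24735397 -0.6004875   0.22144886] [-1.79889617e+02  7.11788754e-03  2.23964931e+01] [0.64353711 0.04985974 0.33317483] 0.08663780393868536 0.0187
top {'camera_matrix': array([[374.10183398,   0.        , 258.24206073],
       [  0.        , 374.10183398, 194.85927541],
       [  0.        ,   0.        ,   1.        ]]), 'R': array([[-0.02700311, -0.99944352,  0.01958252],
       [-0.98623947,  0.02343984, -0.16365294],
       [ 0.16310286, -0.0237322 , -0.9863236 ]]), 't': array([0.03379449, 0.59260156, 0.80851493])}
side {'camera_matrix': array([[359.02738584,   0.        , 253.40048979],
       [  0.        , 359.02738584, 194.08518742],
       [  0.        ,   0.        ,   1.        ]]), 'R': array([[ 0.9254466 , -0.37858345, -0.01493866],
       [-0.23704253, -0.54779056, -0.80233181],
       [ 0.29556628,  0.74605634, -0.5966913 ]]), 't': array([-0.52992233,  0.23586091,  0.65278148])}
wrist {'camera_matrix': array([[274.22130255,   0.        , 254.86357898],
       [  0.        , 274.22130255, 192.10421696],
       [  0.        ,   0.        ,   1.        ]]), 'R': array([[ 0.38089023, -0.92461852, -0.00179356],
       [-0.88421035, -0.36481019,  0.29169433],
       [-0.27036029, -0.10951763, -0.95650991]]), 't': array([-0.64945066, -0.03549957,  0.39153264])}
```

View pics/top0.png

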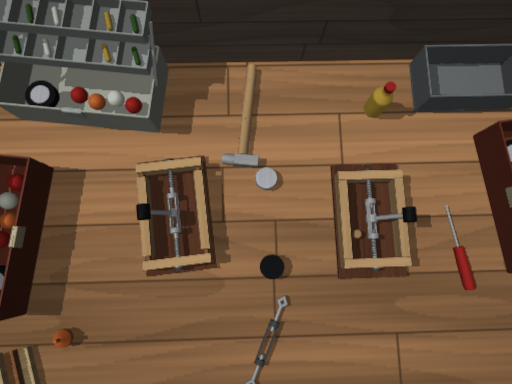

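View pics/side0.png

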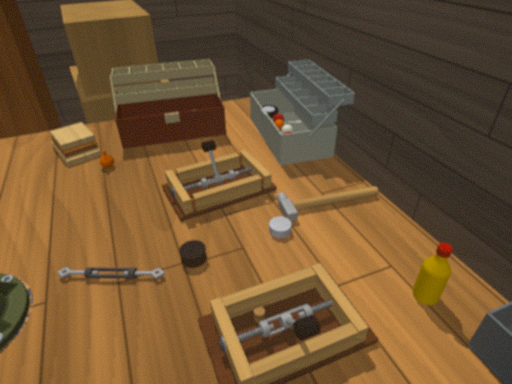

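View pics/wrist0.png

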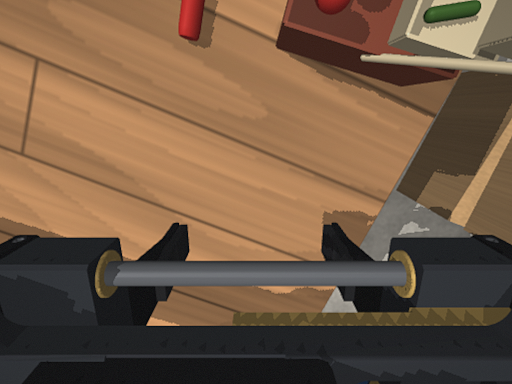

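The top view shows the open frame on the left, with corner gaps. Its knob is at about (144,211) and its body at about (174,213). The closed frame is on the right, with its knob at about (410,214). In the side view the open frame's knob is at about (209,146).

```bash
cat > h.py <<'E'
import numpy as np, cv2
from cell import *
def ray(n,uv,p=None):
    p=p or camera_params(n); d=p['R'].T@np.linalg.solve(p['camera_matrix'],[uv[0],uv[1],1.]); return -p['R'].T@p['t'],d
def plane(n,uv,z,p=None):
    c,d=ray(n,uv,p); return c+d*(z-c[2])/d[2]
def tri(rs):
    A=[];b=[]
    for c,d in rs:
        d=d/np.linalg.norm(d);P=np.eye(3)-np.outer(d,d);A.append(P);b.append(P@c)
    A=np.vstack(A);b=np.hstack(b);x=np.linalg.lstsq(A,b,rcond=None)[0];return x,np.linalg.norm(A@x-b)
def blob(im,x0,x1,y0,y1,thr=45):
    m=np.zeros(im.shape[:2],np.uint8);m[y0:y1,x0:x1]=(im[y0:y1,x0:x1].max(2)<thr)*255
    n,l,s,c=cv2.connectedComponentsWithStats(m);i=1+np.argmax(s[1:,4]);return c[i],s[i]
E
python3 - <<'E'
from h import *
t=cv2.imread('pics/top0.png');s=cv2.imread('pics/side0.png')
a,sa=blob(t,132,154,198,225);b,sb=blob(s,198,220,138,155)
print(a,sa,b,sb); print(tri([ray('top',a),ray('side',b)]))
for uv in [(171,172),(174.5,213),(179,266)]: print(plane('top',uv,.034))
for uv in [(155,166),(177,262),(140,226),(203,200)]: print('rail',plane('top',uv,.054))
cv2.imwrite('pics/tz.png',cv2.resize(t[145:285,120:420],None,fx=2.6,fy=2.6,interpolation=2))
cv2.imwrite('pics/sz.png',cv2.resize(s[125:220,155:285],None,fx=6,fy=6,interpolation=2))
E
```

```text
[143.45454545 211.35885167] [137 203  14  17 209] [208.50943396 146.11320755] [203 142  12   9  53]
(array([0.55376064, 0.26199182, 0.10918431]), np.float64(0.0001651162073605212))
[0.65479484 0.22131151 0.034     ]
[0.55794121 0.21223332 0.034     ]
[0.43772976 0.20102028 0.034     ]
rail [0.6650284  0.25373741 0.054     ]
rail [0.44687274 0.20170118 0.054     ]
rail [0.52822509 0.28455541 0.054     ]
rail [0.58353609 0.14424886 0.054     ]
```

View pics/tz.png

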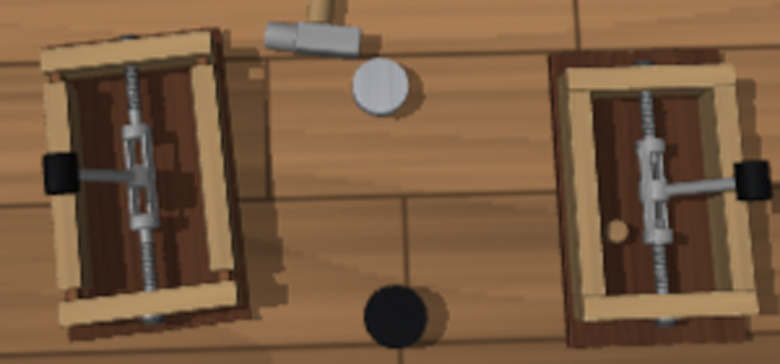

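View pics/sz.png

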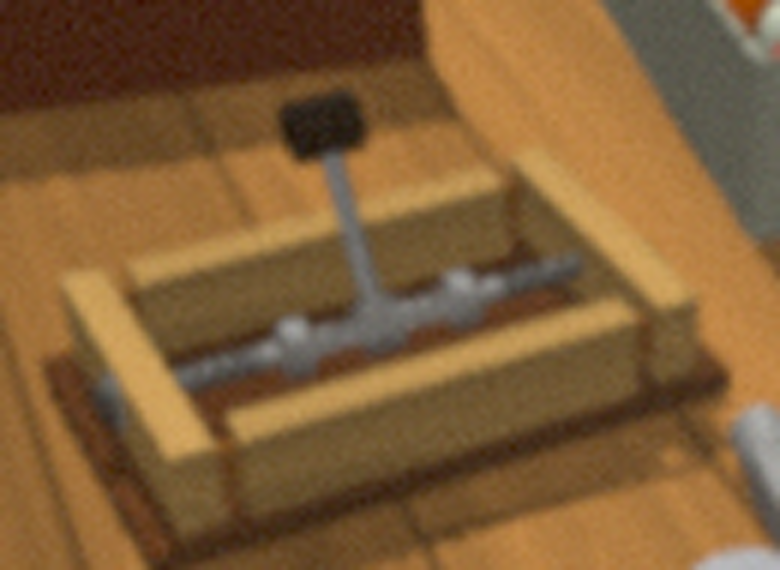

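```bash
cat >> h.py <<'E'
from scipy.spatial.transform import Rotation as Ro
def shift(target,yaw=None,o=None):
    o=o or get_obs(); R=Ro.from_euler('xyz',o['tool_rot'],degrees=True)
    tw=0 if yaw is None else -np.deg2rad((yaw-o['tool_rot'][2]+180)%360-180)
    return np.round(R.inv().apply(np.array(target)-o['tool_pos']),4),round(tw,3)
E
python3 - <<'E'
from h import *
print(shift([.55,-.15,.223],60)); print(shift([.554,.262,.2],95.4))
E
```

```text
(array([ 0.4515, -0.3014, -0.0009]), np.float64(-0.656))
(array([ 0.6121, -0.6808,  0.0227]), np.float64(-1.274))
```

```bash
python3 -m handwheel '[[0.087,0.04,-0.03,0,-0.06],[0.087,0.09,-0.06,0,-0.13],[0.087,0.13,-0.085,0,-0.19],[0.087,0.17,-0.115,0,-0.25],[0.087,0.21,-0.14,0,-0.31],[0.087,0.25,-0.165,0,-0.37],[0.087,0.29,-0.195,0,-0.42],[0.087,0.33,-0.22,0,-0.48],[0.087,0.37,-0.25,0,-0.54],[0.087,0.41,-0.275,0,-0.6],[0.087,0.45,-0.3,0,-0.66],[0.087,0.47,-0.345,0,-0.72],[0.087,0.487,-0.385,0,-0.78],[0.087,0.505,-0.425,0,-0.85],[0.087,0.522,-0.465,0,-0.93],[0.087,0.54,-0.51,0,-1.01],[0.087,0.56,-0.555,0,-1.09],[0.087,0.58,-0.6,0.0,-1.16],[0.087,0.595,-0.64,0.0,-1.22],[0.087,0.612,-0.68,0.0,-1.274]]'
python3 - <<'E'
from h import *
print(get_obs()); p=camera_params('wrist')
cv2.imwrite('pics/w1.png',read_camera('wrist'));cv2.imwrite('pics/s1.png',read_camera('side'))
k=np.array([.554,.262,.109]);c=p['R']@k+p['t'];print(p['camera_matrix']@c/c[2])
E
```

```text
time_s: 2.15
tool_pos: [0.554, 0.2625, 0.2224]
tool_rot: [-180.0, 0.0, 95.5]
force: [0.9, -0.3, -0.5]
grip_width: 0.0867
{'time_s': 2.15, 'qpos': array([  8.96476823,  19.44719651, -46.03799372,  87.45875171,
        14.14445815,  79.1222999 , -32.59442302]), 'joint_velocities': array([-41.72195974,  28.26012025,  -9.98017083, -26.44283455,
        22.22640619,   8.37483485, -19.46364683]), 'effort': array([ 2.63004564e+00, -4.40872121e+01, -7.89752036e+00, -2.84030843e+01,
       -6.65361062e-01, -2.87232210e-02,  3.87039520e-01]), 'tool_pos': array([0.5539512 , 0.26247095, 0.22236517]), 'tool_rot': array([-1.79991709e+02,  2.70787825e-02,  9.55240945e+01]), 'force': array([ 0.87911419, -0.32261371, -0.52969342]), 'wrist_torque': array([-0.0027504 , -0.10734648, -0.00713221]), 'grip_width': 0.08672452924461177}
[254.90311315 188.9292555    1.        ]
```

View pics/w1.png

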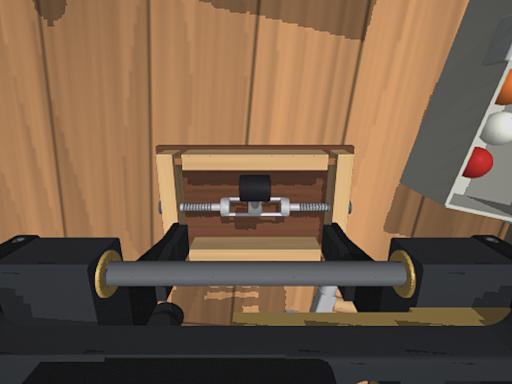

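The wrist view shows the knob at (255,187), against a prediction of (255,189). The screw lies level across the picture, so the yaw is right. I'll descend next.

```bash
python3 -m handwheel '[[0.087,0,0,0,0],[0.087,0.001,0,0.03,0],[0.087,0.001,0,0.06,0],[0.087,0.001,0,0.09,0],[0.087,0.001,0,0.115,0],[0.087,0.001,0,0.132,0],[0.087,0.001,0,0.132,0],[0.087,0.001,0,0.132,0]]' 12
python3 - <<'E'
from h import *
cv2.imwrite('pics/w2.png',read_camera('wrist'));s=read_camera('side')
cv2.imwrite('pics/s2.png',cv2.resize(s[90:220,130:300],None,fx=4,fy=4,interpolation=2))
E
```

```text
time_s: 3.05
tool_pos: [0.555, 0.2613, 0.0911]
tool_rot: [180.0, 0.0, 95.3]
force: [-0.2, 0.5, 0.1]
grip_width: 0.087
```

View pics/w2.png

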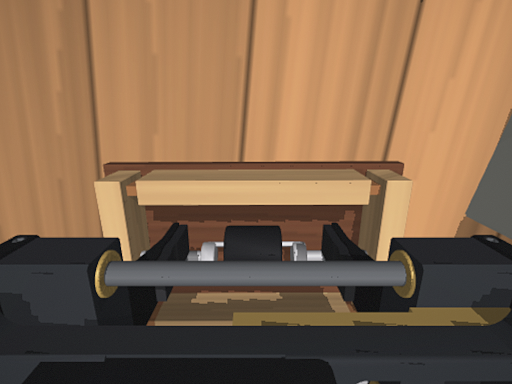

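View pics/s2.png

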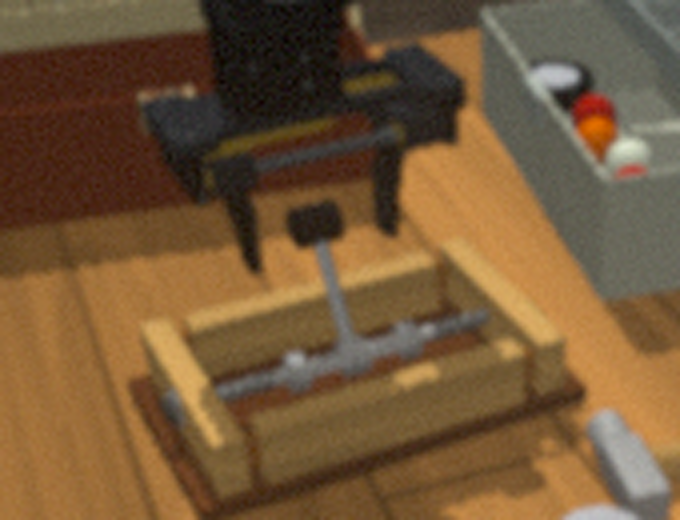

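The knob sits centred between the fingers: in the wrist view it spans columns 224–282 with the fingers at about 165 and 345. I'll close on it.

```bash
python3 -m handwheel '[[0.05,0,0,0,0],[0.04,0,0,0,0],[0.03,0,0,0,0],[0.025,0,0,0,0],[0.02,0,0,0,0],[0.02,0,0,0,0],[0.02,0,0,0,0],[0.02,0,0,0,0]]' 12
python3 - <<'E'
from h import *
o=get_obs();print(o['tool_pos'],o['force'],o['grip_width'])
cv2.imwrite('pics/w3.png',read_camera('wrist'))
# arc in tool x/z: start lean left a0, end right 43
ps=np.array([0.5575,0.2122,.034]); per=np.array([-.0937,.9956,0])
a0=np.degrees(np.arctan2(.0500,.075)); print(a0)
for a in np.arange(a0,-44.5,-5).tolist()+[-43,-45]:
    print(round(a,1), np.round([.09*(np.sin(np.radians(a))-np.sin(np.radians(a0))), -.09*(np.cos(np.radians(a))-np.cos(np.radians(a0)))],4))
E
```

```text
time_s: 3.95
tool_pos: [0.5536, 0.2619, 0.0904]
tool_rot: [-179.9, 0.0, 95.4]
force: [1.4, 0.5, 0.5]
grip_width: 0.0323
[0.55361433 0.26187497 0.09038685] [1.35726643 0.51084185 0.52924199] 0.03230328829490072
33.69006752597979
33.7 [ 0. -0.]
28.7 [-0.0067 -0.0041]
23.7 [-0.0138 -0.0075]
18.7 [-0.0211 -0.0104]
13.7 [-0.0286 -0.0126]
8.7 [-0.0363 -0.0141]
3.7 [-0.0441 -0.0149]
-1.3 [-0.052  -0.0151]
-6.3 [-0.0598 -0.0146]
-11.3 [-0.0676 -0.0134]
-16.3 [-0.0752 -0.0115]
-21.3 [-0.0826 -0.009 ]
-26.3 [-0.0898 -0.0058]
-31.3 [-0.0967 -0.002 ]
-36.3 [-0.1032  0.0024]
-41.3 [-0.1093  0.0073]
-43 [-0.1113  0.0091]
-45 [-0.1136  0.0112]
```

View pics/w3.png

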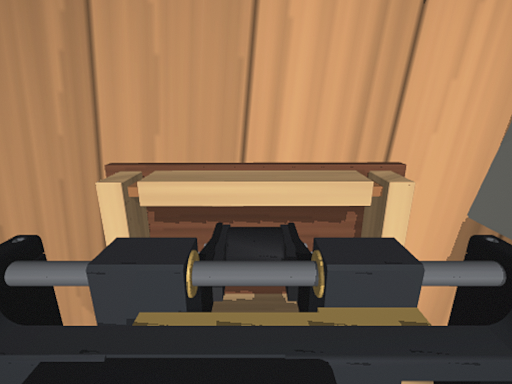

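The knob is gripped by its ends, with an opening of 32.3 mm. I'll follow the first part of the arc and check the forces.

```bash
python3 -m handwheel '[[0.02,-0.0033,0,-0.0021,0],[0.02,-0.0067,0,-0.0041,0],[0.02,-0.0102,0,-0.0059,0],[0.02,-0.0138,0,-0.0075,0],[0.02,-0.0174,0,-0.009,0],[0.02,-0.0211,0,-0.0104,0],[0.02,-0.0248,0,-0.0115,0],[0.02,-0.0286,0,-0.0126,0],[0.02,-0.0324,0,-0.0134,0],[0.02,-0.0363,0,-0.0141,0],[0.02,-0.0402,0,-0.0146,0],[0.02,-0.0441,0,-0.0149,0],[0.02,-0.048,0,-0.015,0],[0.02,-0.052,0,-0.0151,0]]' 15
python3 - <<'E'
from h import *
o=get_obs();print(o['tool_pos'],o['force'],o['wrist_torque'])
s=read_camera('side')
cv2.imwrite('pics/s4.png',cv2.resize(s[90:220,130:300],None,fx=4,fy=4,interpolation=2))
E
```

```text
time_s: 5.4
tool_pos: [0.5587, 0.2103, 0.1055]
tool_rot: [-180.0, -0.0, 95.4]
force: [-2.8, 5.0, -6.8]
grip_width: 0.0319
[0.55867763 0.21030163 0.10550503] [-2.81341959  5.00456608 -6.78076974] [1.17126156 0.45952831 0.07137886]
```

View pics/s4.png

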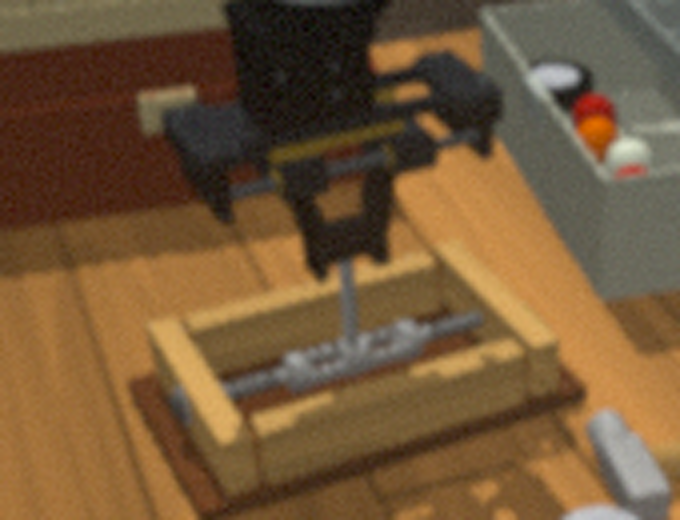

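The bar is upright, the knob is held and the gaps have halved. The force shows a slight upward pull, so I'll run the rest of the arc 1 mm lower.

```bash
python3 -m handwheel '[[0.02,-0.0039,0,0.0012,0],[0.02,-0.0078,0,0.0015,0],[0.02,-0.0117,0,0.002,0],[0.02,-0.0156,0,0.0027,0],[0.02,-0.0194,0,0.0036,0],[0.02,-0.0232,0,0.0046,0],[0.02,-0.0269,0,0.0058,0],[0.02,-0.0306,0,0.0071,0],[0.02,-0.0342,0,0.0087,0],[0.02,-0.0378,0,0.0103,0],[0.02,-0.0413,0,0.0122,0],[0.02,-0.0447,0,0.0141,0],[0.02,-0.048,0,0.0163,0],[0.02,-0.0512,0,0.0185,0],[0.02,-0.0543,0,0.0209,0],[0.02,-0.0573,0,0.0234,0],[0.02,-0.0593,0,0.0252,0],[0.02,-0.0593,0,0.0252,0]]'
python3 - <<'E'
from h import *
o=get_obs();print(o['tool_pos'],o['force'],o['wrist_torque'])
s=read_camera('side')
cv2.imwrite('pics/s5.png',cv2.resize(s[90:220,130:300],None,fx=4,fy=4,interpolation=2))
E
```

```text
time_s: 7.25
tool_pos: [0.5644, 0.1515, 0.0809]
tool_rot: [-180.0, -0.0, 95.4]
force: [-3.9, 4.9, -3.0]
grip_width: 0.0316
[0.56443064 0.15149321 0.08087641] [-3.88982941  4.92434006 -3.00565538] [1.11882797 0.68472724 0.10514726]
```

View pics/s5.png

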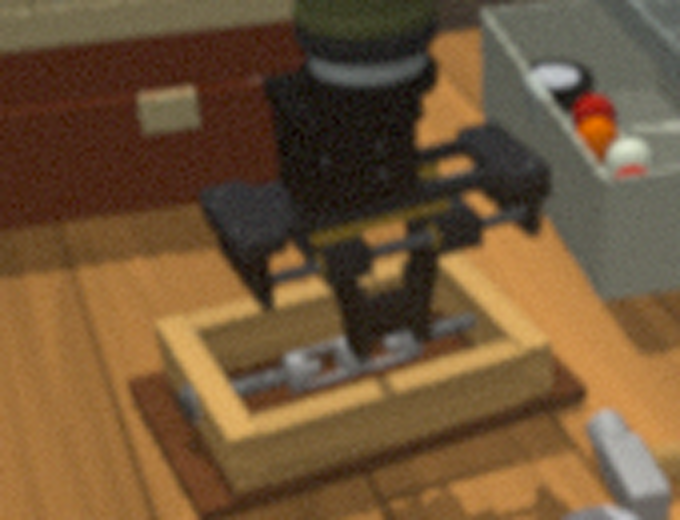

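The joints look closed in the side view, but the force doesn't yet show a hard stop. I'll push a few millimetres further along the tangent.

```bash
python3 -m handwheel '[[0.02,-0.001,0,0.001,0],[0.02,-0.002,0,0.002,0],[0.02,-0.003,0,0.003,0],[0.02,-0.003,0,0.003,0]]'
```

```text
time_s: 7.7
tool_pos: [0.5645, 0.1507, 0.08]
tool_rot: [180.0, -0.1, 95.5]
force: [-9.1, 5.6, 8.7]
grip_width: 0.0318
```

The tool moved about 1 mm of the 3 mm commanded and the force rose, so it is at the stop. Now I release and lift.

```bash
python3 -m handwheel '[[0.04,0,0,0,0],[0.06,0,0,0,0],[0.08,0,0,0,0],[0.08,0,0,0,0],[0.08,0,0,0,0],[0.08,0,0,-0.03,0],[0.08,0,0,-0.06,0],[0.08,0,0,-0.1,0],[0.08,0,0,-0.14,0],[0.08,0.0,0,-0.18,0],[0.08,-0.05,0,-0.18,0],[0.08,-0.1,0,-0.18,0],[0.08,-0.14,0,-0.18,0],[0.08,-0.18,0,-0.18,0],[0.08,-0.18,0,-0.18,0],[0.08,-0.18,0,-0.18,0]]'
python3 - <<'E'
from h import *
s=read_camera('side');t=read_camera('top')
cv2.imwrite('pics/s6.png',s);cv2.imwrite('pics/t6.png',t)
print(get_obs()['force'])
E
```

```text
time_s: 9.3
tool_pos: [0.5819, -0.0326, 0.2572]
tool_rot: [-180.0, -0.0, 95.2]
force: [0.9, 0.7, -0.5]
grip_width: 0.0801
[-0.32523656  0.18773594 -0.4994301 ]
```

View pics/s6.png

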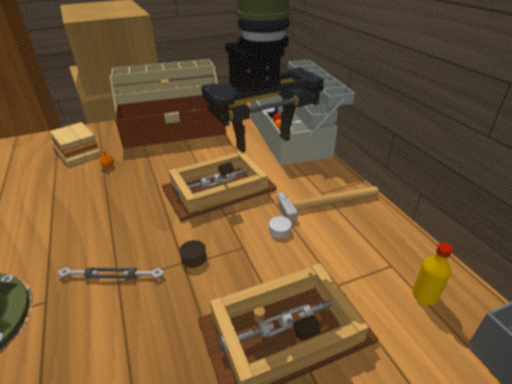

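View pics/t6.png

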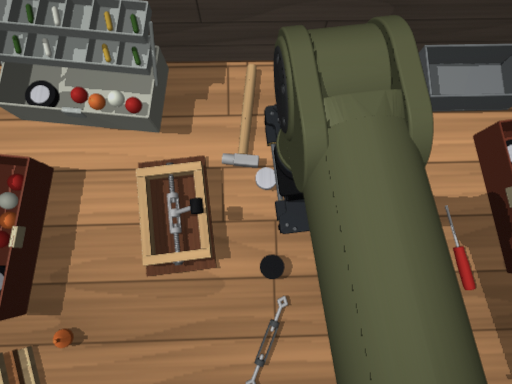

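The first frame's corners now look closed. Its knob is at (197,206) in the top view and about (226,168) in the side view, so I'll measure the angle.

Run:
```python
from h import *
t=cv2.imread('pics/t6.png');s=cv2.imread('pics/s6.png')
a,sa=blob(t,186,206,194,218);b,sb=blob(s,215,236,158,178)
print(a,sa,b,sb);x,r=tri([ray('top',a),ray('side',b)]);print(x,r)
per=np.array([-.0937,.9956,0]);d=x-[.5579,.2122,.034];print(np.degrees(np.arctan2(d@per,d[2])),np.hypot(d@per,d[2]))
cv2.imwrite('pics/z6.png',np.hstack([cv2.resize(t[150:280,125:225],(400,520),interpolation=2),cv2.resize(s[140:220,160:280],(400,520),interpolation=2)]))
```

```text
[195.92134831 205.70786517] [190 198  13  16 178] [224.66666667 170.        ] [224 169   2   3   3]
[0.56333462 0.15453132 0.09580818] 0.0024453853156468624
-43.142020126774554 0.08470808381770475
```

View pics/z6.png

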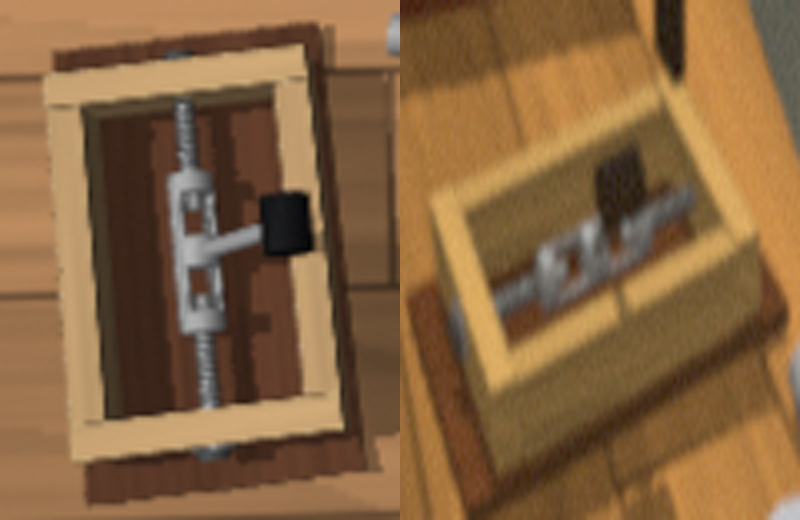

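All corner joints are closed and the bar leans about 43° to the right. The closed frame looks the same in the side view as at the start, and the arm is clear and at rest.

```bash
python3 -c "
from cell import *
print(get_obs()['joint_velocities'].round(1)); sign_off()"
```

```text
[-0.8 -0.2 -0.6 -0.   0.2  0.   0.1]
the job is handed in; nothing more can be done
```

The open frame, on the robot's left, is drawn up: its turnbuckle is turned to its stop and the corner joints are closed. I gripped the knob by its ends, followed its arc over to the right, pushed until the stop resisted, then released it and moved the arm clear. The job was handed in at about 9.4 s of the 32 s allowed.

- **At the stop:** a further 3 mm push moved the tool only about 1 mm, and the force rose.
- **Bar angle:** I measured it leaning about 43° to the right, which is where the stop should be. The side-view part of that measurement was weak, with only 3 pixels found on the knob. The bar length came out at 85 mm instead of 90 mm, and the two camera rays missed each other by about 2 mm.
- **Joints:** all four corners look closed in the enlarged top and side views.
- **Other frame:** I never touched it, and it looked unchanged in the last side view. The arm hid it from the top camera at the end, so I did not check it there.
- **Arm clear:** after release the force was below 1 N, with the arm well above the bench and practically at rest.

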